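# Park the matchbox in the tidy tray's corner pocket

## Robot

A 6-joint arm with a two-finger parallel gripper is mounted at the origin on a cart in front of the work surface, level with it; the furniture and walls round the work are solid. World frame = base frame: x ahead of the robot, y to its left, z up, the work surface at z = 0. Lengths are in mm, angles in rad, forces in N, time in s.
With the tool pointing down it reaches from about 300 to 775 mm from the base axis. Payload 14.6 kg.
Tool frame: the origin (TCP) lies on the centre line of the jaws, within the pads' length; the fingertips stand 19 mm ahead of it and the grasp point (between the pads) is the TCP (bot.tip_reach is the distance from the TCP to the fingertips, in mm); z points along the fingers, y is the line along which they close (so a half turn about z gives the same grasp; the last joint's range is limited). The gripper opens to 85 mm and grips with 20 to 120 N. Pads are 22 mm wide; open, the fingers measure 114 mm over their backs; the gripper's body (76 mm by 85 mm) begins 54 mm behind the grasp point. The pads swing forward as they close: fully open they stand 13 mm farther back than shut.
Start: joints at [1.088, 0.3, 1.521, -0, 1.321, -0.067], TCP at [222.153, 503.128, 250.281] pointing down, gripper open.
Joint ranges: [-3.03, 3.03], [-0.79, 2.21], [0.23, 2.52], [-1.04, 4.18], [0, 3.07], [-2.55, 2.55]. Speed limits (rad/s): [2.22, 2.22, 2.57, 3.14, 3.14, 3.14].

## Interface

Orientations are given as a unit quaternion [w, x, y, z].
In Python, from rig import bot gives the robot as it stands. Calls block until the motion is done:
- bot.move_to(position, orientation): joint-space move of the TCP to a pose.
- bot.servo_line(position, attitude=None, speed=150, until_force=None): straight line of the TCP; attitude=None keeps the orientation; speed is the mean speed in mm/s. With until_force (N) it stops when the force on the tool has changed by that much, and returns True; else False.
- bot.move_joints(angles): joint-space move.
- bot.move_gripper(opening, grip_force=None): finger opening in mm; grip_force is the grip in N (None keeps the last); returns when the fingers have stopped.
- bot.dwell(seconds).
- bot.ik(position, orientation): joint angles nearest the present ones, or None.
- bot.read_state(): the state.
- bot.read_camera(name): name is "scene" or "top"; returns a dict with "image" (400x640x3 uint8, blue, green, red), "depth" (400x640 float32, mm along the optical axis (not along the pixel's ray), 0 where there is no reading), "fovy" (degrees; the focal length in pixels is half the picture's height over the tangent of half this angle, whatever the lens; pixels are square), "cx", "cy" (the principal point, pixels), "eye" and "attitude" of the camera in the world. Camera axes: x right, y down, z forward; pixel columns grow to the right and rows downward; lengths in mm; the calibration is good to about 2 mm. A picture is of the moment at which its call begins.
A pose or a line that the arm cannot do raises bot.MotionError and nothing moves.
- bot.finish_job(): hands the job in; it is judged then, once.
The state is a dict: "clock": time; "joint_positions": joint angles; "qvel": joint speeds; "effort": joint torques, N m; "ee_pos": TCP position; "tool_rot": TCP orientation; "ft_force": force on the tool from outside, world axes, zero at the start; "moment": the same for the moment, N m; "grip_width": finger opening in mm; "grip_force": force on a finger pad.
Only numpy, scipy, OpenCV 4.12 (cv2) and the standard library are available. Lean on these libraries where they do the work, as an engineer would, in place of code of your own. Each camera call takes 0.05 s, during which the arm holds its last target. There are 200 camera calls.

## Task

Without picking it up, push the matchbox up flat against the raised rail along the far side of the wooden tray, clear of the pocket, then slide it along the rail into the corner pocket behind the low wooden lip until it stops against the tray's end wall. Leave the rubber plug and everything else standing about where they are.

Things in the scene. Friction and masses are not known exactly. Their poses are not given: they have to be found in the camera images.
- matchbox_center (a point): centre (half-way up) of the matchbox, a loose dark box of 20 g lying flat on the tray: 36 mm along its x axis, 53 mm along its y axis, 15 mm high; its light drawer end stands out about 3 mm more at the -y end, in looks only (nothing solid). At the start it lies in the middle part of the tray, short of the rail, its y axis within 0.4 rad of the tray's
- matchbox: the same matchbox; origin at its underside, 1.5 mm from the centre towards -y; axes as above. It slides on the wood; a fingertip pushes it easily from the side or, pressed lightly on its top, drags it
- tray: light wooden tray, fixed; origin on the worktop under its middle, x towards the rail (away from the robot), y along the rail. x from -55 to 60 mm, y from -160 to 160 mm. Floor top at z = 8 mm. Rail along the whole far side, 10 mm thick, inner face at x = 50 mm; end walls 8 mm thick, inner faces at y = +-152 mm; rail and walls reach z = 20 mm (12 mm over the floor). Front open
- pocket (a point): where the matchbox's centre is when fully home in the pocket, long side against the rail and end against the end wall: tray x = 32 mm, tray y = +125.5 or -125.5 mm (the pocket may be in either far corner), 15.5 mm over the worktop; axes as the tray's
- lip: low wooden strip fixed on the tray floor that makes one far corner a pocket, parallel to the rail: 40 mm long (20 mm either way along y from the pocket point), 8 mm thick, 10 mm high over the floor, inner face 41 mm from the rail. The pocket is entered along the rail from the tray's middle. Origin on the tray floor, 6 mm from the pocket point towards -x; axes as the tray's
- plug: black round rubber sink plug with a ring on top, 43 mm across, 22 mm high, loose, in the tray's other far corner; origin at its underside; stays there
- shot_glass: small clear glass, 46 mm across, 59 mm high, loose, on the worktop beyond the tray's right (-y) end; origin at its underside; bystander
- cup: small white cup turned upside down, 59 x 83 x 52 mm, loose, on the worktop beyond the tray's left (+y) end; origin at its underside; bystander
- mug: terracotta-coloured mug, 82 x 115 x 90 mm, loose, far left on the worktop; origin at its underside; bystander
- spice_jar: glass spice jar with a screw cap, 46 mm across, 106 mm high, loose, right on the worktop; origin at its underside; bystander
- teaspoon: steel teaspoon, 134 x 27 x 12 mm, loose, far right on the worktop; origin at its underside; bystander

How it is judged:
By the outcome, as a careful person would: the job done as asked, in the order asked, and still so for the second after the job is handed in, with the robot touching nothing.
It also fails if it takes over 48 s, if anything falls off the work surface, if the arm or the gripper's body presses on something with over 40 N, if the wrist force passes 120 N, or if a joint passes its speed limit or range.

## Working session

There is one attempt and no reset: what is moved stays moved. The work goes in short steps, each a Python script; the robot and the scene stay as the last script left them, time stands still between calls to the robot, and variables do not carry over. Pictures are saved under pics/ and viewed, at most 10 in all, crops included, and the job is handed in when it is done.

```bash
mkdir -p pics; ls; python3 - <<'E'
from rig import bot
import cv2,numpy as np
for n in("top","scene"):
    c=bot.read_camera(n); cv2.imwrite(f"pics/{n}0.png",c["image"]); np.save(f"pics/{n}0.npy",c["depth"])
    print(n,{k:v for k,v in c.items() if k not in("image","depth")})
s=bot.read_state();print(s["clock"],s["tool_rot"],bot.tip_reach)
E
```

```text
pics
top {'fovy': 56.239065818155055, 'cx': 316.82021357106186, 'cy': 197.45569100750095, 'eye': array([ 183.57911196,   62.49497191, 1274.78000867]), 'attitude': array([-0.08132133,  0.71539598, -0.68913893,  0.08174947])}
scene {'fovy': 53.96961478591599, 'cx': 321.2761279185497, 'cy': 197.60661708316806, 'eye': array([-645.50666997, -188.73393197, 1101.46060302]), 'attitude': array([-0.31698069,  0.71517255, -0.57179112,  0.24719704])}
0.1 [-1.37079077e-04  2.06390217e-01  9.78469627e-01 -4.99229052e-04] 19.0
```

View pics/top0.png

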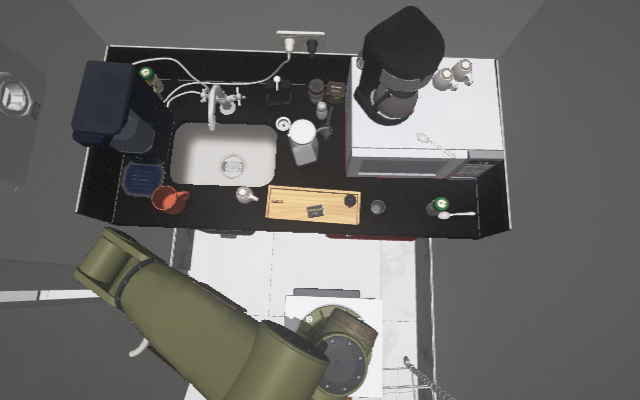

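View pics/scene0.png

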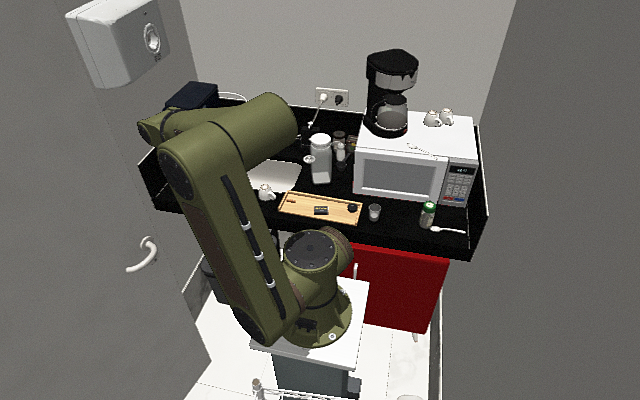

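The top view shows the tray at about (268–361, 186–224), the matchbox at (315,211), the plug at (350,200), and the lip at (277,201), so the pocket is at +y. The cup is at (245,194) and the shot glass at (377,207). Next I'll measure the tray and matchbox.

```bash
cat > h.py <<'E'
import cv2,numpy as np
from scipy.spatial.transform import Rotation as R
from rig import bot
def ray(c,uv,z):
    f=200/np.tan(np.radians(c["fovy"])/2)
    uv=np.atleast_2d(uv).astype(float)
    d=np.c_[(uv[:,0]-c["cx"])/f,(uv[:,1]-c["cy"])/f,np.ones(len(uv))]
    w,x,y,zq=c["attitude"]; d=d@R.from_quat([x,y,zq,w]).as_matrix().T
    return (c["eye"]+d*((z-c["eye"][2])/d[:,2])[:,None])[:,:2]
def see(name,png=None,box=(255,175,375,235),k=6):
    """tray mask/rect and dark blobs in the tray, subpixel by upsampling"""
    c=bot.read_camera(name); x0,y0,x1,y1=box
    im=cv2.resize(c["image"][y0:y1,x0:x1],None,fx=k,fy=k,interpolation=cv2.INTER_CUBIC)
    if png: cv2.imwrite(png,im)
    px=lambda p:(np.asarray(p,float)+.5)/k-.5+[x0,y0]
    return c,im,px
def wood(im):
    h=cv2.cvtColor(im,cv2.COLOR_BGR2HSV)
    return ((h[...,2]>110)&(h[...,1]>50)&(h[...,0]>5)&(h[...,0]<30)).astype(np.uint8)
E
python3 - <<'E'
from h import *
for n,b in(("top",(255,175,375,235)),("scene",(270,180,375,232))):
    c,im,px=see(n,f"pics/{n}c.png",b)
    m=wood(im); cs,_=cv2.findContours(m,0,1); t=max(cs,key=cv2.contourArea)
    hull=cv2.convexHull(t)
    q=cv2.approxPolyDP(hull,15,True)[:,0]
    print(n,"tray px",px(q).round(1).tolist(),"z20",ray(c,px(q),20).round(0).tolist(),"z8",ray(c,px(q),8).round(0).tolist())
    ins=np.zeros_like(m); cv2.fillPoly(ins,[hull],1)
    g=cv2.cvtColor(im,cv2.COLOR_BGR2GRAY)
    d=((g<100)&(cv2.erode(ins,np.ones((9,9)))>0)).astype(np.uint8)
    for k in cv2.findContours(d,0,1)[0]:
        if cv2.contourArea(k)>250:
            r=cv2.minAreaRect(k); bx=px(cv2.boxPoints(r)); w=ray(c,bx,23)
            print(cv2.contourArea(k),px(r[0]).round(1),"world c",ray(c,px(r[0])[None],23).round(1),w.round(0).tolist())
E
```

```text
top tray px [[267.9, 185.2], [359.6, 191.2], [358.9, 223.2], [265.1, 216.9]] z20 [[516.0, 238.0], [506.0, -80.0], [394.0, -79.0], [404.0, 241.0]] z8 [[519.0, 240.0], [510.0, -81.0], [396.0, -80.0], [406.0, 242.0]]
1293.0 [315.3 213.8] world c [[420.9  70.5]] [[424.0, 97.0], [437.0, 49.0], [418.0, 44.0], [405.0, 91.0]]
577.0 [314.1 207. ] world c [[444.4  75.4]] [[444.0, 99.0], [453.0, 53.0], [445.0, 51.0], [436.0, 98.0]]
3982.0 [349.9 199.7] world c [[474.4 -46.7]] [[453.0, -23.0], [503.0, -32.0], [496.0, -71.0], [446.0, -61.0]]
scene tray px [[362.2, 202.8], [356.1, 225.4], [279.4, 211.1], [277.6, 207.8], [286.9, 189.6]] z20 [[504.0, -83.0], [376.0, -79.0], [387.0, 227.0], [404.0, 240.0], [516.0, 235.0]] z8 [[517.0, -82.0], [387.0, -78.0], [399.0, 232.0], [415.0, 245.0], [529.0, 240.0]]
2611.0 [320.7 211.2] world c [[418.2  67.9]] [[395.0, 91.0], [429.0, 99.0], [441.0, 45.0], [407.0, 37.0]]
467.5 [320.4 206.7] world c [[443.1  74.7]] [[442.0, 100.0], [453.0, 51.0], [444.0, 49.0], [434.0, 98.0]]
3348.5 [345.5 206.6] world c [[464.9 -22.2]] [[438.0, 27.0], [494.0, 32.0], [493.0, -72.0], [437.0, -75.0]]
376.5 [290.6 201.3] world c [[447.9 199.1]] [[443.0, 217.0], [454.0, 218.0], [452.0, 182.0], [442.0, 180.0]]
374.5 [283.  201.9] world c [[437.9 227.8]] [[395.0, 232.0], [485.0, 228.0], [483.0, 224.0], [393.0, 227.0]]
1385.0 [309.8 196.3] world c [[493.  130.4]] [[488.0, 227.0], [501.0, 229.0], [498.0, 36.0], [485.0, 34.0]]
```

View pics/topc.png

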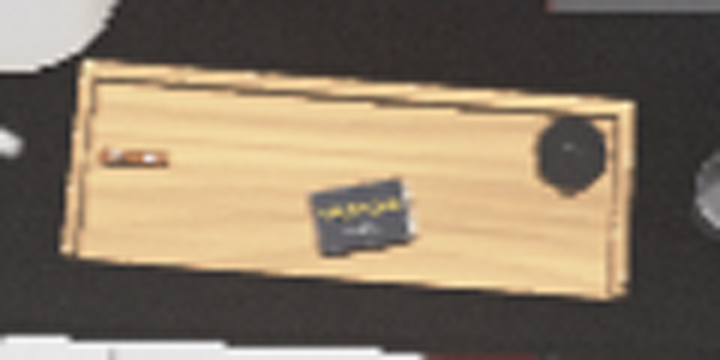

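```bash
cat >> h.py <<'E'
TH=-0.0314; C=np.array([453.5,80.])
tx=np.array([np.cos(TH),np.sin(TH)]); ty=np.array([-np.sin(TH),np.cos(TH)])
def W(x,y,z): return [*(C+x*tx+y*ty),z]
def T(p): d=np.atleast_2d(p)-C; return np.c_[d@tx,d@ty]
M=np.column_stack([[-ty[1],ty[0],0],[*ty,0],[0,0,-1]])
_q=R.from_matrix(M).as_quat(); Q=[_q[3],*_q[:3]]
def box(png=None):
    c,im,px=see("top",png); g=cv2.cvtColor(im,cv2.COLOR_BGR2GRAY); m=(g<115).astype(np.uint8)
    m=cv2.morphologyEx(m,cv2.MORPH_CLOSE,np.ones((13,13)))
    out=[]
    for k in cv2.findContours(m,0,1)[0]:
        if 2500<cv2.contourArea(k)<12000:
            r=cv2.minAreaRect(k); out.append((T(ray(c,px(r[0])[None],23))[0].round(1).tolist(),T(ray(c,px(cv2.boxPoints(r)),23)).round(0).tolist()))
    return out
E
python3 - <<'E'
from h import *
for o in box(): print(o)
bot.move_to(W(-85,-8,150),Q); s=bot.read_state(); print(s["clock"],s["ee_pos"],s["joint_positions"],s["ft_force"])
bot.move_gripper(24); s=bot.read_state(); print(s["clock"],s["grip_width"])
E
```

```text
1.9417 [368.51541737  75.08984645 150.19252636] [ 1.03512165e-01  3.38961454e-02  2.08799201e+00  5.29099823e-05
  1.01929441e+00 -1.43618626e+00] [-0.13988027 -0.70926622  0.50938102]
2.55 24.230066954066658
```

```bash
sed -i 's/findContours(m,0,1)\[0\]:$/findContours(m,cv2.RETR_LIST,1)[0]:/' h.py
python3 - <<'E'
from h import *
c0=bot.read_camera("top"); print("now",box())
c=dict(c0); c["image"]=cv2.imread("pics/top0.png"); bot.read_camera=lambda n:c
for o in box(): print(o)
k=6; p=(np.array([[312,190],[402,180],[408,245],[320,256]])+.5)/k-.5+[255,175]
print(T(ray(c,p,23)).round(1).tolist())
E
```

```text
now []
([-23.5, -8.1], [[-11.0, 21.0], [1.0, -28.0], [-35.0, -37.0], [-48.0, 11.0]])
([23.9, -41.5], [[0.0, 66.0], [49.0, 67.0], [48.0, -150.0], [-1.0, -148.0]])
[[-8.2, 20.8], [1.2, -30.0], [-36.2, -35.8], [-45.9, 13.4]]
```

```bash
python3 - <<'E'
from h import *
bot.servo_line(W(-72,-8,150)); bot.servo_line(W(-72,-8,30),speed=80,until_force=6)
s=bot.read_state(); print(s["clock"],s["ee_pos"],s["ft_force"])
bot.servo_line(W(-15,-8,30),speed=40,until_force=6)
r=bot.servo_line(W(9,-8,30),speed=15,until_force=4)
s=bot.read_state(); print(r,s["clock"],T(s["ee_pos"][:2]),s["ft_force"])
bot.servo_line(W(-10,-8,30),speed=60); bot.servo_line(W(-10,-8,70),speed=120); bot.move_to(W(-100,-90,120),Q)
c,im,px=see("top","pics/a.png"); print(box(),bot.read_state()["clock"])
c,im,px=see("scene","pics/as.png",(270,180,375,232))
E
```

```text
4.55 [381.51063192  74.28821698  30.33025443] [-0.03612759 -0.71785306 -0.43283923]
True 7.2 [[ 1.60817166 -7.995697  ]] [-0.23005487 -0.16777613  0.71537491]
[([28.8, -74.0], [[11.0, -36.0], [47.0, -36.0], [47.0, -112.0], [11.0, -112.0]])] 8.7167
```

View pics/a.png

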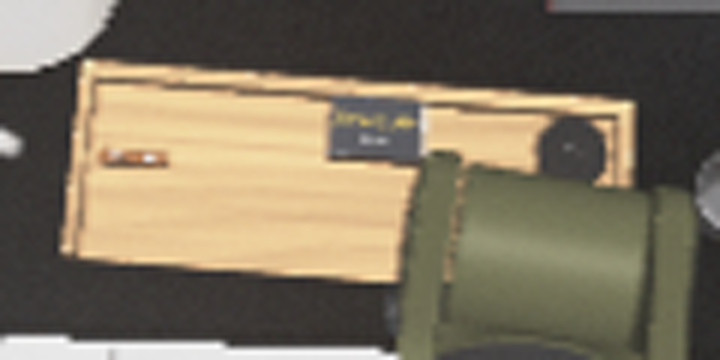

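View pics/as.png

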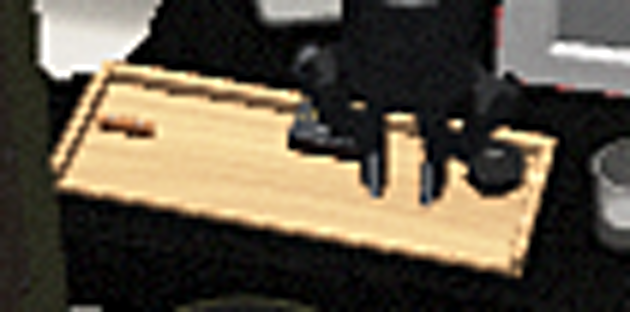

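The matchbox sits at (375,129) in the crop, its long side along the rail shadow line, mid-tray and clear of the pocket. The plug hasn't moved. I'll press once more, harder, to confirm it's flush, then slide it.

```bash
python3 - <<'E'
from h import *
c=bot.read_camera("top"); p=(np.array([[328,97],[422,103],[420,163],[328,158]])+.5)/6-.5+[255,175]
b=T(ray(c,p,23)); print(b.round(1).tolist()); yc=b[:,1].mean()
bot.move_to(W(-15,yc,80),Q); bot.servo_line(W(-15,yc,30),speed=80)
r=bot.servo_line(W(9,yc,30),speed=20,until_force=9)
s=bot.read_state(); print(r,s["clock"],T(s["ee_pos"][:2]),s["ft_force"])
bot.servo_line(W(-15,yc,30),speed=60); bot.servo_line(W(-15,yc,80),speed=120)
bot.move_gripper(0); bot.servo_line(W(29,-68,80),speed=150)
r=bot.servo_line(W(29,-68,31),speed=80,until_force=6)
s=bot.read_state(); print(r,s["clock"],T(s["ee_pos"][:2]),s["ee_pos"][2],s["ft_force"],s["grip_width"])
cv2.imwrite("pics/b.png",cv2.resize(bot.read_camera("scene")["image"][180:232,270:375],None,fx=6,fy=6,interpolation=2))
E
```

```text
[[46.9, 15.7], [47.1, -38.5], [11.8, -39.6], [11.1, 13.1]]
True 10.9917 [[  1.67730378 -12.35200154]] [ 0.30391737  0.21494757 -0.1576972 ]
False 13.725 [[ 29.17636765 -67.95216958]] 31.259193540420956 [-0.3763324   0.77905512 -0.72705358] 0.028342101493909966
```

View pics/b.png

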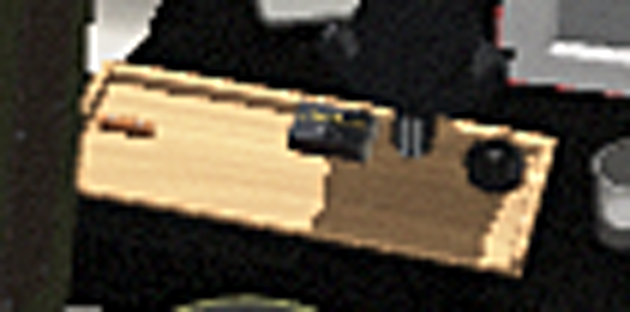

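The fingers stand upright to the right of the box at (412,135), and the box is flush on the rail. The second press stopped at the same place at 9 N. Now I'll slide it along.

```bash
python3 - <<'E'
from h import *
def st(r):
    s=bot.read_state(); print(r,round(s["clock"],2),T(s["ee_pos"][:2]),s["ft_force"].round(2))
bot.servo_line(W(28,-68,31),speed=30)
r=bot.servo_line(W(28,55,31),speed=40,until_force=6); st(r)
if not r:
    r=bot.servo_line(W(28,104,31),speed=20,until_force=6); st(r)
bot.servo_line(W(28,bot.read_state() and T(bot.read_state()["ee_pos"][:2])[0,1]-25,31),speed=60)
p=bot.read_state()["ee_pos"]; bot.servo_line([p[0],p[1],120],speed=120); bot.move_to(W(-70,-150,150),Q); st(0)
see("top","pics/c.png"); see("scene","pics/cs.png",(270,180,375,232))
E
```

```text
False 17.25 [[28.02651065 54.94770166]] [-0.21 -0.75 -0.19]
True 18.78 [[27.90728905 86.9410512 ]] [-0.03 -5.28  3.53]
0 21.18 [[ -69.53380813 -149.56926175]] [-0.14 -0.79  0.08]
```

View pics/c.png

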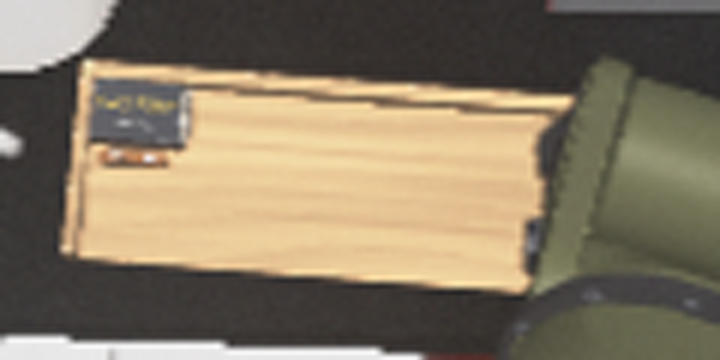

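View pics/cs.png

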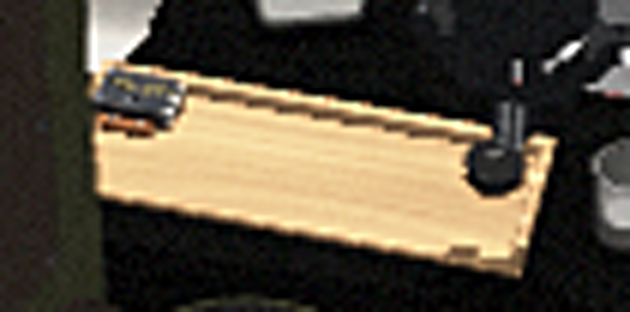

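The top view shows the matchbox at (90–188, 78–147) in the crop: in the left far corner, flush with the rail and end wall, behind the lip at (135,157). The stop came at y≈87 with about 5 N, which matches the end wall, and the plug hasn't moved. The arm is clear, so I'm handing in.

```bash
python3 -c "
from rig import bot
print(bot.read_state()['clock'],bot.finish_job())"
```

```text
the job is handed in; nothing more can be done
21.275 None
```

The matchbox was pushed flat against the rail, then slid along it into the corner pocket until it stopped on the end wall; the job was handed in at 21.3 s, with no verdict returned, and the plug looked unmoved in the last picture.

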